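Book an evidence case into the intake lane

TASK

Pick up the blue evidence case by its white tab and set it down in the open loading bay of the steel intake lane, in front of the orange sprung flap. Slide it along the lane floor through the flap (do not lift it over) until it presses the green contact pad at the far end, press the pad in about 3 to 4 mm and keep it there for a second so that the case registers; feel for the pad and never drive it in hard, as more than 6 mm (about 17 N) damages it. Leave the case standing inside the lane, let go, with the flap swung fully shut behind it, and do not disturb the other things on the bench.

Things in the scene. Friction and masses are not known exactly. Their poses are not given: they have to be found in the camera images.
- case_center (a point): Blue evidence case, loose, about 250 g: body with straight sides and half-round ends, 90 mm long (x), 56 wide (y), 40 high; on top a white upright grip tab 40 mm long (x), 14 thick (y), 45 high (85 mm in all). This point is the case's centre, 42.5 mm above its underside; the tab's middle is 20 mm above this point. The two ends are alike: either may lead.
- lane: Steel intake lane with white side walls, fixed, 400 x 124 mm. Origin on the bench, on the lane's centre line, right under the shut flap; x axis along the direction of travel, z up. Its floor, 6 mm thick (top 6 mm above the bench), runs from x = -140 to +260 mm; the walls reach 28 mm above the bench.
- bay (a point): Middle of the open loading bay: on the lane's floor and centre line, 65 mm before the shut flap (axes as the lane). A case centred here clears the flap. The bay's walls taper from 92 mm apart at the mouth (65 mm behind this point) to 68 mm (35 mm ahead of it).
- inner (a point): Point on the floor and centre line of the inner lane, 135 mm past the shut flap (axes as the lane). The lane is 68 mm wide here. The green pad (36 mm wide, 24 high) faces this point from a dark stop block, clamped at a depth that differs each time and is not measured: pad face 45 to 70 mm ahead, so the case's centre is 0 to 25 mm ahead of this point when its end touches the pad.
- flap (a joint): Angle (rad) of the orange flap, its top 42 mm above the bench, 3 mm thick, on an upright hinge 46 mm to the lane's +y side (hinge post top 48 mm above the bench), reaching 73 mm from it. 0 = shut; grows to 1.6 as it swings inwards only (to lane +x, into a wall recess). A light spring (2 to 8 N on the case) shuts it once the case's centre is 120 mm past the gate line.
- pad (a joint): How far (m) the green contact pad is pressed in along the lane's +x: 0 = out, as at the start; 0.009 = bottomed. Spring: 2.5 N to begin, then 2.5 N per mm more (10 N at 3 mm, 17.5 N at 6 mm). It springs back when released, and throws the case back a little if that is let go while pressing: ease off first.
- jar: Amber glass jar, 40 mm across, 62 mm high, origin under its centre; to be left alone.
- dish: White covered dish, 68 mm across, 20 mm high, origin under its centre; to be left alone.
- slidebox: Grey slide box, 55 x 45 x 28 mm high, origin under its centre; to be left alone.
Not all that is in view belongs to the job. Several things look just like the part that bears case_center: the one meant starts farthest from the robot's base.

How it is judged (in metres and radians):
On the way, in this order (a step that is already met when the one before it is completed fails the run):
1. the case is set down in the loading bay: on its floor (within 8 mm), between the walls, the flap still shut (x of case_center in the frame of lane between -0.11 and -0.035 m and y of case_center in the frame of lane between -0.016 and 0.016 m and z of case_center in the frame of lane below 0.0565 m and value of joint flap below 0.1 rad and angle between the x axis of case_center and the x axis of lane, either way round below 0.3 rad), for 0.2 s.
2. the case passes through the gate along the floor, holding the flap open (x of case_center in the frame of lane between 0 and 0.09 m and y of case_center in the frame of lane between -0.016 and 0.016 m and z of case_center in the frame of lane below 0.0565 m and value of joint flap above 0.7 rad), for 0.1 s.
3. the case, with the flap shut behind it, presses the pad in by at least 2 mm (7.5 N) for 0.5 s (value of joint pad above 0.002 m and value of joint flap below 0.1 rad and x of case_center in the frame of lane above 0.12 m and y of case_center in the frame of lane between -0.016 and 0.016 m and z of case_center in the frame of lane below 0.0565 m), for 0.5 s.
At the end, for the whole second after the job is handed in: The case stands upright and still on the floor of the inner lane (its centre 112 to 175 mm past the gate line, within 16 mm of the lane's centre line), and the flap is shut (below 0.08 rad) behind it (x of case_center in the frame of lane between 0.112 and 0.175 m and y of case_center in the frame of lane between -0.016 and 0.016 m and z of case_center in the frame of lane below 0.0565 m and angle between case_center's own z axis and vertical below 0.1 rad and value of joint flap below 0.08 rad and linear speed of case below 0.01 m/s); the robot touches nothing.
It fails at once if the contact pad is driven in more than 6 mm (17.5 N) (value of joint pad above 0.006 m).
It fails at once if the case is tipped more than 0.6 rad (angle between case_center's own z axis and vertical above 0.6 rad).
It fails at once if the jar, dish or slide box is moved more than 20 mm (distance of any of jar, dish, slidebox from where it was at the start of the episode above 0.02 m).
It also fails if it takes over 61 s, if anything falls off the work surface, if the arm or the gripper's body presses on something with over 40 N, if the wrist force passes 120 N, or if a joint passes its speed limit or range.

ROBOT

A 7-joint arm with a two-finger parallel gripper is mounted at the origin on the work surface. World frame = base frame: x ahead of the robot, y to its left, z up, the work surface at z = 0. Lengths are in m, angles in degrees, forces in N, time in s.
With the tool pointing down it reaches from about 0.425 to 0.875 m from the base axis. Payload 4.7 kg.
Tool frame: the origin (TCP) lies on the centre line of the jaws, within the pads' length; the fingertips stand 25 mm ahead of it and the grasp point (between the pads) lies 6 mm ahead of it; z points along the fingers, y is the direction in which the jaws open and shut (so a half turn about z gives the same grasp; the last joint's range is limited). The gripper opens to 87 mm and grips with 3 to 60 N. Pads are 19 mm wide; open, the fingers measure 117 mm over their backs; the gripper's body (75 mm by 190 mm) begins 51 mm behind the grasp point.
Start: joints at [-66.4, 18.392, -4.016, 83.108, 1.295, 78.541, -3.26], TCP at [0.252, 0.599, 0.248] pointing down, gripper open.
Joint ranges: [-163.93, 163.93], [-17.29, 119.83], [-79.2, 71.16], [3.27, 140.29], [-89.18, 269.18], [5.43, 117.66], [-154.24, 154.24]. Speed limits (degrees/s): [147.25, 147.25, 180, 180, 180, 180, 180].

INTERFACE

Orientations are given as [roll, pitch, yaw] about the fixed x, y, z axes, in that order (R = Rz(yaw) Ry(pitch) Rx(roll)).
In Python, from cell import env gives the robot as it stands.
- The arm moves only by the shell command python3 -m creep 'ROWS' [OPENING] [FORCE]. ROWS is JSON, a list of rows, each an object of numbers: "tx", "ty", "tz": the shift along the tool's x, y, z in m; "rx", "ry", "rz": the turn, a rotation vector about the tool's x, y, z in degrees. In form: [{"tx": .., "ty": .., "tz": .., "rx": .., "ry": .., "rz": ..}, ...]. A call has 1 to 20 rows; each row shifts and turns the commanded pose from where the row before left it, along the tool's axes as they then stand; what a row does not reach is not made up. A row lasts 1/8 s, in which the tool goes at most 62.5 mm and 10.7 degrees, less where a joint would pass 70% of its speed; a pose out of reach is approached as far as the arm can. A call is refused whole if a number of a shift passes 0.0625 or a number of a turn 10.7, either way. A call with a gripper value outside its range is refused whole. OPENING is the finger opening in m, from 0 to 0.087, set as the call begins (- or left out, the last holds). The fingers move at their own pace and stop on an object; FORCE is the grip in N (left out, the last holds). Time passes only in rows, so rows that do not move let the fingers close. It gives the time, the measured TCP pose, the force and the opening at its end, in the units of the state.
- env.get_obs(): the state, without advancing time (a new reading comes with each control period).
- env.read_camera(name): name is "scene" or "top"; returns a dict with "pixels" (420x560x3 uint8, red, green, blue), "intrinsics" (3x3 intrinsics, pixels), "R" (3x3) and "t" (3): a world point X has camera coordinates R X + t. Camera axes: x right, y down, z forward; pixel columns grow to the right and rows downward; lengths in m; the calibration is good to about 2 mm. A picture is of the moment at which its call begins. There is no depth.
- env.sign_off(): hands the job in, once; it reports no verdict.
The state is a dict: "time_s": time; "qpos": joint angles; "joint_velocities": joint speeds; "effort": joint torques, N m; "tool_pos": TCP position; "tool_rot": TCP orientation; "force": force on the tool from outside, world axes, zero at the start; "wrist_torque": the same for the moment, N m; "grip_width": finger opening in m.
Only numpy, scipy, OpenCV 4.12 (cv2) and the standard library are available. Lean on these libraries where they do the work, as an engineer would, in place of code of your own. Each camera call takes 0.05 s, during which the arm holds its last target.

## Working session

There is one attempt and no reset: what is moved stays moved. The work goes in short steps, Python scripts to look and compute and a shell command to move; the robot and the scene stay as the last step left them, time stands still between calls to the robot, and variables do not carry over. Pictures are saved under pics/ and viewed, and the job is handed in when it is done.

```bash
ls; mkdir -p pics; python3 - <<'E'
from cell import env
import cv2
print(env.get_obs())
for n in ("scene","top"):
    c=env.read_camera(n); cv2.imwrite(f"pics/{n}0.png",c["pixels"][...,::-1]); print(n,c["intrinsics"],c["R"],c["t"])
E
```

```text
pics
{'time_s': 0.0, 'qpos': array([-66.39997705,  18.4368613 ,  -4.01768807,  83.1763849 ,
         1.29479104,  78.54133376,  -3.25945963]), 'joint_velocities': array([-0.00564701,  0.05516616,  0.03370821, -0.11393086, -0.00210484,
        0.0051941 ,  0.04483298]), 'effort': array([ 2.36603091e-04, -4.91298151e+01, -4.03788993e-01, -3.12525415e+01,
       -6.40361197e-02,  4.38436959e-02,  1.83482834e-04]), 'tool_pos': array([0.25162354, 0.59875459, 0.2464737 ]), 'tool_rot': array([-1.79890665e+02,  5.01565761e-03,  1.57212309e+02]), 'force': array([0.50156344, 0.88722893, 0.20267634]), 'wrist_torque': array([0.05157118, 0.00092831, 0.01696327]), 'grip_width': 0.08704135577947557}
scene [[433.90313297   0.         280.14928752]
 [  0.         433.90313297 212.28446975]
 [  0.           0.           1.        ]] [[-0.56801483  0.82285791 -0.01624823]
 [ 0.52078102  0.34406529 -0.78128497]
 [-0.63729607 -0.45224322 -0.62396297]] [ 0.29158252 -0.14987947  1.18424224]
top [[495.9468706    0.         282.62610198]
 [  0.         495.9468706  203.14552929]
 [  0.           0.           1.        ]] [[ 0.02333746 -0.99956859 -0.01783246]
 [-0.99646303 -0.02181721 -0.08115076]
 [ 0.08072669  0.01966324 -0.9965423 ]] [-0.05077053  0.41780348  1.05100032]
```

View pics/scene0.png

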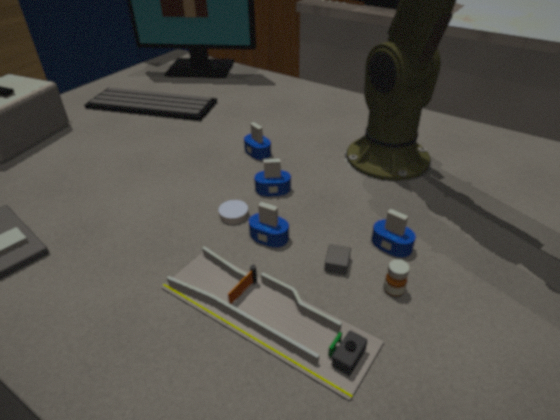

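View pics/top0.png

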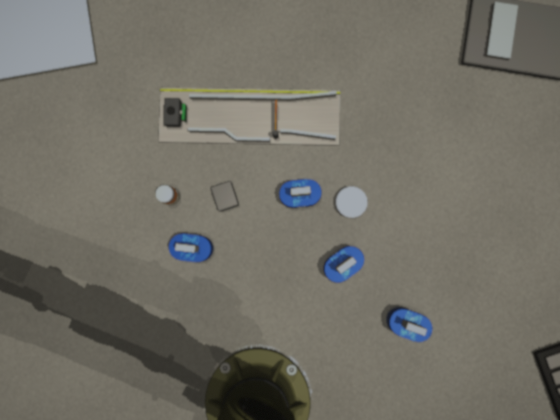

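```bash
cat > h.py <<'E'
import numpy as np, cv2
from cell import env
def ray(c,p,z):
    K,R,t=map(np.asarray,(c["intrinsics"],c["R"],c["t"]))
    C=-R.T@t; d=R.T@np.linalg.solve(K,[p[0],p[1],1.]); return C+d*(z-C[2])/d[2]
def proj(c,X):
    K,R,t=map(np.asarray,(c["intrinsics"],c["R"],c["t"]))
    q=K@(R@np.asarray(X)+t); return q[:2]/q[2]
def mask(c,lo,hi):
    h=cv2.cvtColor(c["pixels"],cv2.COLOR_RGB2HSV); return cv2.inRange(h,lo,hi)
def blobs(m,amin):
    n,l,s,ce=cv2.connectedComponentsWithStats(m); return [(i,s[i],ce[i],l) for i in range(1,n) if s[i,4]>=amin]
E
python3 - <<'E'
from h import *
np.set_printoptions(precision=4,suppress=True)
for n in("top","scene"):
    c=env.read_camera(n); P=c["pixels"]
    print(n)
    m=mask(c,(100,120,40),(130,255,255))
    for i,s,ce,l in blobs(m,150):
        if s[2]>120: continue
        pts=np.argwhere(l==i)[:,::-1].astype(np.float32)
        hull=cv2.convexHull(pts); r=cv2.minAreaRect(hull)
        x,y,w,h=s[:4]
        hm=np.zeros(m.shape,np.uint8); cv2.fillConvexPoly(hm,hull.astype(int),255)
        w=ray(c,r[0],.03)
        print("case",s,r, w,np.hypot(w[0],w[1]))
        # tab: bright, low saturation near
        hs=cv2.cvtColor(P,cv2.COLOR_RGB2HSV)
        tm=cv2.inRange(hs,(0,0,120),(180,75,255))
        x0,y0=max(0,s[0]-5),max(0,s[1]-30)
        sub=np.zeros_like(tm); sub[y0:s[1]+s[3]+5,x0:s[0]+s[2]+5]=tm[y0:s[1]+s[3]+5,x0:s[0]+s[2]+5]
        for j,s2,c2,l2 in blobs(sub,20):
            rr=cv2.minAreaRect(np.argwhere(l2==j)[:,::-1].astype(np.float32)); print("   tab",s2,rr,ray(c,rr[0],.085))
    for nm,lo,hi,z in(("orange",(5,150,80),(20,255,255),.042),("green",(50,120,40),(85,255,255),.02),("yellow",(22,120,100),(35,255,255),.006)):
        for i,s,ce,l in blobs(mask(c,lo,hi),12): print(nm,s,ce,ray(c,ce,z))
c=env.read_camera("top")
cv2.imwrite("pics/toplane.png",cv2.resize(c["pixels"][80:220,150:380,::-1],None,fx=3.4,fy=3.4,interpolation=cv2.INTER_CUBIC))
E
```

```text
top
case [279 180  42  27 733] ((299.5, 193.0), (26.0, 41.0), 90.0) [ 0.4402 -0.077   0.03  ] 0.4468674622360979
   tab [ 274  150   52   62 1706] ((299.4999694824219, 180.49998474121094), (60.99999237060547, 50.99999237060547), 90.0) [ 0.4599 -0.0757  0.085 ]
   tab [291 186  20   9 143] ((300.468994140625, 190.12759399414062), (7.308002948760986, 19.349597930908203), 85.2363510131836) [ 0.4404 -0.078   0.085 ]
   tab [274 197  18  15 105] ((279.06494140625, 208.171142578125), (22.022716522216797, 10.807023048400879), 39.47246170043945) [ 0.403  -0.0357  0.085 ]
case [169 234  43  28 761] ((190.0304718017578, 247.2255859375), (42.73700714111328, 26.282705307006836), 6.340190887451172) [0.3199 0.1522 0.03  ] 0.35424734112227513
   tab [ 164  204   53   63 1802] ((190.0, 235.0), (61.99999237060547, 51.99999237060547), 90.0) [0.345 0.142 0.085]
   tab [175 244  20   9 140] ((184.6077117919922, 247.6384735107422), (19.473453521728516, 7.069979667663574), 7.125016689300537) [0.3195 0.1519 0.085 ]
case [324 246  40  36 757] ((343.4800109863281, 263.6400451660156), (27.200000762939453, 42.
[... 1972 characters left out ...]
61, 4.944979190826416), 15.945395469665527) [ 0.4403 -0.0803  0.085 ]
case [373 220  42  37 879] ((392.2176208496094, 238.387451171875), (43.44474792480469, 30.666879653930664), 17.650121688842773) [0.3333 0.1537 0.03  ] 0.3670599791074015
   tab [388 209  19  10  85] ((397.08245849609375, 213.31443786621094), (19.291580200195312, 4.365988731384277), 23.96249008178711) [0.3202 0.1498 0.085 ]
   tab [390 259  15   3  28] ((397.0, 260.0), (14.0, 2.0), -0.0) [0.4426 0.201  0.085 ]
orange [229 272  22  23  51] [239.8235 282.4314] [ 0.6078 -0.0221  0.042 ]
green [330 333  11  21  73] [334.5205 342.6712] [0.6094 0.174  0.02  ]
yellow [163 284 190 114 597] [260.4204 341.6767] [0.6678 0.0667 0.006 ]
```

View pics/toplane.png

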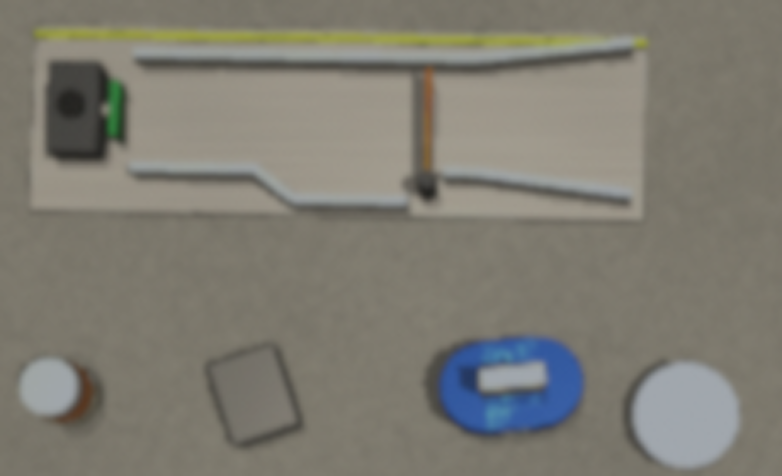

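```bash
cat >> h.py <<'E'
from scipy.spatial.transform import Rotation as Ro
def delta(pos,rpy):
    o=env.get_obs(); R0=Ro.from_euler("xyz",o["tool_rot"],degrees=True); R1=Ro.from_euler("xyz",rpy,degrees=True)
    d=np.asarray(pos)-o["tool_pos"]
    print("shift in tool mm",np.round(R0.inv().apply(d)*1e3,1),"in target axes",np.round(R1.inv().apply(d)*1e3,1),"turn",np.round((R0.inv()*R1).as_rotvec(degrees=True),2))
E
python3 - <<'E'
from h import *
np.set_printoptions(precision=4,suppress=True)
c=env.read_camera("top")
hs=cv2.cvtColor(c["pixels"],cv2.COLOR_RGB2HSV)
f=lambda x,y:((x-1.2)/3.4+150,(y-1.2)/3.4+80)
C=[ray(c,f(*p),.006) for p in((36,30),(646,39),(643,218),(30,209))]
for p in C: print("corner",p)
print("edges",[np.linalg.norm(C[i]-C[(i+1)%4]) for i in range(4)])
u=(C[0]-C[1]+C[3]-C[2]); u/=np.linalg.norm(u); print("u",u,"yaw",np.degrees(np.arctan2(u[1],u[0])))
cen=sum(C)/4; print("centre",cen,"origin",cen-u*.060)
print("walls inner upper:",[ray(c,f(*p),.028) for p in((150,62),(400,67))], "lower:",[ray(c,f(*p),.028) for p in((140,165),(240,165))])
print("flap", ray(c,f(429,68),.042),ray(c,f(427,172),.042))
print("green face",ray(c,f(123,95),.025),"block/green")
# tab angle
m=cv2.inRange(hs,(0,0,120),(180,75,255))[183:198,285:316]
r=cv2.minAreaRect(np.argwhere(m>0)[:,::-1].astype(np.float32)); b=cv2.boxPoints(r)+[285,183]
w=np.array([ray(c,p,.085)[:2] for p in b]); print(w, [np.linalg.norm(w[i]-w[(i+1)%4]) for i in range(4)])
for i in(0,1): d=w[i+1]-w[i]; print(np.degrees(np.arctan2(d[1],d[0])))
m=mask(c,(100,120,40),(130,255,255))[170:220,270:330]
p=cv2.findContours(m,cv2.RETR_EXTERNAL,cv2.CHAIN_APPROX_NONE)[0]; p=max(p,key=len).reshape(-1,2)+[270,170]
w=np.array([ray(c,q,.040)[:2] for q in p],np.float32); print("body ellipse",cv2.fitEllipse(w*1000))
E
```

```text
corner [0.6697 0.2372 0.006 ]
corner [ 0.6708 -0.1613  0.006 ]
corner [ 0.5529 -0.161   0.006 ]
corner [0.551 0.236 0.006]
edges [np.float64(0.39854586599522623), np.float64(0.117907748217625), np.float64(0.3970228788374758), np.float64(0.11876975535824541)]
u [-0.0037  1.      0.    ] yaw 90.21384764311085
centre [0.6111 0.0377 0.006 ] origin [ 0.6113 -0.0223  0.006 ]
walls inner upper: [array([0.6432, 0.157 , 0.028 ]), array([ 0.6428, -0.003 ,  0.028 ])] lower: [array([0.5762, 0.1608, 0.028 ]), array([0.5774, 0.0971, 0.028 ])]
flap [ 0.6384 -0.0221  0.042 ] [ 0.572  -0.0225  0.042 ]
green face [0.6222 0.1741 0.025 ] block/green
[[ 0.4458 -0.0579]
 [ 0.4498 -0.0967]
 [ 0.4353 -0.0982]
 [ 0.4312 -0.0594]] [np.float64(0.03903744822732604), np.float64(0.01464742540776361), np.float64(0.03899042383426379), np.float64(0.014653670665070742)]
-83.98605687052292
-174.185689762031
body ellipse ((439.5491027832031, -77.09184265136719), (56.68547821044922, 89.6434097290039), 6.235426425933838)
```

```bash
python3 -m creep '[{"rz":10.2},{"rz":10.2},{"rz":10.2},{"rz":10.2},{"rz":10.2},{"rz":10.2}]' 0.06 15; python3 - <<'E'
from h import *
delta([.58,.25,.2],[180,0,96]); delta([.4402,-.0775,.14],[180,0,96]); print(env.get_obs()["qpos"])
E
```

```text
shift in tool mm [-437.8 -194.7   47.3] in target axes [-381.5  289.9   47.2] turn [-3.000e-02  2.000e-02  6.121e+01]
shift in tool mm [-435.8 -550.7  107.6] in target axes [-692.6  116.7  107.2] turn [-3.000e-02  2.000e-02  6.121e+01]
[-66.39950547  18.4113047   -4.01644635  83.126982     1.29660503
  78.54070198  -3.26022741]$[0]: bad value
```

```bash
python3 -m creep '[{"tx":0,"ty":0,"tz":0,"rx":0,"ry":0,"rz":10.2},{"tx":0,"ty":0,"tz":0,"rx":0,"ry":0,"rz":10.2},{"tx":0,"ty":0,"tz":0,"rx":0,"ry":0,"rz":10.2},{"tx":0,"ty":0,"tz":0,"rx":0,"ry":0,"rz":10.2},{"tx":0,"ty":0,"tz":0,"rx":0,"ry":0,"rz":10.2},{"tx":0,"ty":0,"tz":0,"rx":0,"ry":0,"rz":10.2}]' 0.06 15; python3 - <<'E'
from h import *
delta([.58,.25,.2],[180,0,96]); delta([.4402,-.0775,.14],[180,0,96]); print(env.get_obs()["qpos"],env.get_obs()["time_s"])
E
```

```text
time_s: 1.05
tool_pos: [0.2517, 0.5992, 0.2475]
tool_rot: [-180.0, 0.0, 95.7]
force: [0.4, -0.9, -0.5]
grip_width: 0.0604
shift in tool mm [-380.   292.1   47.5] in target axes [-381.6  290.    47.5] turn [-0.    0.01 -0.32]
shift in tool mm [-692.   120.6  107.6] in target axes [-692.7  116.7  107.5] turn [-0.    0.01 -0.32]
[-72.64130433  18.23155428   3.93593852  83.37962636  -1.25594506
  78.44091521 -62.9735308 ] 1.05
```

```bash
python3 -m creep '[{"tx":-0.0475,"ty":0.0365,"tz":0.0059,"rx":0,"ry":0,"rz":0},{"tx":-0.0475,"ty":0.0365,"tz":0.0059,"rx":0,"ry":0,"rz":0},{"tx":-0.0475,"ty":0.0365,"tz":0.0059,"rx":0,"ry":0,"rz":0},{"tx":-0.0475,"ty":0.0365,"tz":0.0059,"rx":0,"ry":0,"rz":0},{"tx":-0.0475,"ty":0.0365,"tz":0.0059,"rx":0,"ry":0,"rz":0},{"tx":-0.0475,"ty":0.0365,"tz":0.0059,"rx":0,"ry":0,"rz":0},{"tx":-0.0475,"ty":0.0365,"tz":0.0059,"rx":0,"ry":0,"rz":0},{"tx":-0.0475,"ty":0.0365,"tz":0.0059,"rx":0,"ry":0,"rz":0},{"tx":-0.0446,"ty":-0.0245,"tz":0.0086,"rx":0,"ry":0,"rz":0},{"tx":-0.0446,"ty":-0.0245,"tz":0.0086,"rx":0,"ry":0,"rz":0},{"tx":-0.0446,"ty":-0.0245,"tz":0.0086,"rx":0,"ry":0,"rz":0},{"tx":-0.0446,"ty":-0.0245,"tz":0.0086,"rx":0,"ry":0,"rz":0},{"tx":-0.0446,"ty":-0.0245,"tz":0.0086,"rx":0,"ry":0,"rz":0},{"tx":-0.0446,"ty":-0.0245,"tz":0.0086,"rx":0,"ry":0,"rz":0},{"tx":-0.0446,"ty":-0.0245,"tz":0.0086,"rx":0,"ry":0,"rz":0},{"tx":0,"ty":0,"tz":0,"rx":0,"ry":0,"rz":0},{"tx":0,"ty":0,"tz":0,"rx":0,"ry":0,"rz":0}]'; python3 - <<'E'
from h import *
delta([.4402,-.0775,.14],[180,0,96]);delta([.4402,-.0775,.073],[180,0,96]); print(env.get_obs()["qpos"],env.get_obs()["time_s"])
for n in("scene","top"): cv2.imwrite(f"pics/{n}1.png",env.read_camera(n)["pixels"][...,::-1])
E
```

```text
time_s: 3.18
tool_pos: [0.4445, -0.076, 0.1404]
tool_rot: [179.9, -0.0, 96.0]
force: [0.1, 0.8, 0.1]
grip_width: 0.06
shift in tool mm [-1.  -4.4  0.4] in target axes [-1.  -4.4  0.4] turn [ 0.06 -0.04  0.01]
shift in tool mm [-1.1 -4.5 67.4] in target axes [-1.  -4.4 67.4] turn [ 0.06 -0.04  0.01]
[-25.47548651  -2.26223434  31.53498559 118.88945802   1.27434137
  62.99703949  11.46805394] 3.175
```

View pics/scene1.png

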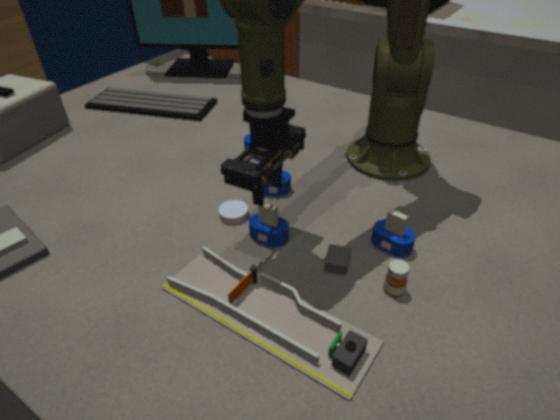

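The gripper hangs over the target case (tab about (268,207)), with one finger at about (260,195) and the other behind it. Descending.

```bash
python3 -m creep '[{"tx":-0.001,"ty":-0.0044,"tz":0,"rx":0,"ry":0,"rz":0},{"tx":0,"ty":0,"tz":0.022,"rx":0,"ry":0,"rz":0},{"tx":0,"ty":0,"tz":0.023,"rx":0,"ry":0,"rz":0},{"tx":0,"ty":0,"tz":0.022,"rx":0,"ry":0,"rz":0},{"tx":0,"ty":0,"tz":0,"rx":0,"ry":0,"rz":0},{"tx":0,"ty":0,"tz":0,"rx":0,"ry":0,"rz":0}]'; python3 - <<'E'
from h import *
delta([.4402,-.0775,.073],[180,0,96])
cv2.imwrite("pics/s2.png",cv2.resize(env.read_camera("scene")["pixels"][140:290,170:370,::-1],None,fx=3.5,fy=3.5,interpolation=cv2.INTER_CUBIC))
E
```

```text
time_s: 4.03
tool_pos: [0.4404, -0.0778, 0.0739]
tool_rot: [180.0, 0.0, 96.0]
force: [-0.2, 0.2, -0.1]
grip_width: 0.0596
shift in tool mm [ 0.3 -0.2  0.9] in target axes [ 0.3 -0.2  0.9] turn [0.05 0.01 0.05]
```

View pics/s2.png

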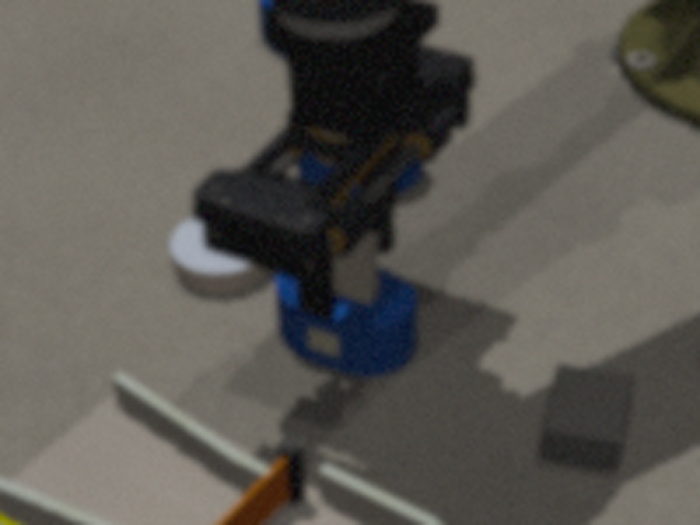

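Fingers straddle the tab (crop (360,265)); closing.

```bash
python3 -m creep '[{"tx":0,"ty":0,"tz":0,"rx":0,"ry":0,"rz":0},{"tx":0,"ty":0,"tz":0,"rx":0,"ry":0,"rz":0},{"tx":0,"ty":0,"tz":0,"rx":0,"ry":0,"rz":0},{"tx":0,"ty":0,"tz":0,"rx":0,"ry":0,"rz":0},{"tx":0,"ty":0,"tz":0,"rx":0,"ry":0,"rz":0},{"tx":0,"ty":0,"tz":-0.02,"rx":0,"ry":0,"rz":0},{"tx":0,"ty":0,"tz":-0.03,"rx":0,"ry":0,"rz":0},{"tx":0,"ty":0,"tz":-0.03,"rx":0,"ry":0,"rz":0},{"tx":0,"ty":0,"tz":0,"rx":0,"ry":0,"rz":3},{"tx":0,"ty":0,"tz":0,"rx":0,"ry":0,"rz":2.8},{"tx":0,"ty":0,"tz":0,"rx":0,"ry":0,"rz":0}]' 0 30; python3 - <<'E'
from h import *
delta([.6103,-.0875,.15],[180,0,90.2])
print(env.get_obs()["qpos"])
cv2.imwrite("pics/s3.png",cv2.resize(env.read_camera("scene")["pixels"][140:290,170:370,::-1],None,fx=3.5,fy=3.5,interpolation=cv2.INTER_CUBIC))
E
```

```text
time_s: 5.45
tool_pos: [0.4393, -0.078, 0.1527]
tool_rot: [-179.9, -0.0, 90.2]
force: [-0.5, -0.4, -2.7]
grip_width: 0.0134
shift in tool mm [-10.2 171.    2.5] in target axes [-10.1 171.    2.7] turn [-0.06 -0.    0.03]
[-25.54879192  -3.80236072  31.44893104 118.59673821   2.19564078
  64.72651795   5.13811179]
```

View pics/s3.png

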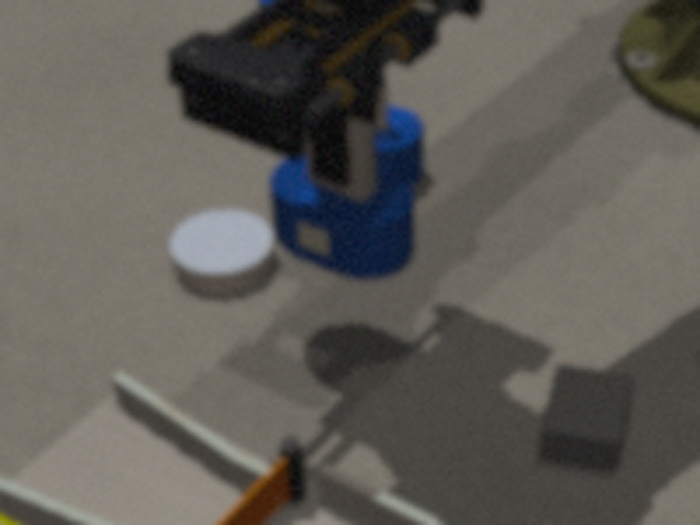

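```bash
python3 -m creep '[{"tx":-0.003,"ty":0.034,"tz":0,"rx":0,"ry":0,"rz":0},{"tx":-0.003,"ty":0.034,"tz":0,"rx":0,"ry":0,"rz":0},{"tx":-0.003,"ty":0.034,"tz":0,"rx":0,"ry":0,"rz":0},{"tx":-0.003,"ty":0.034,"tz":0,"rx":0,"ry":0,"rz":0},{"tx":-0.003,"ty":0.035,"tz":0,"rx":0,"ry":0,"rz":0},{"tx":0,"ty":0,"tz":0.02,"rx":0,"ry":0,"rz":0},{"tx":0,"ty":0,"tz":0.02,"rx":0,"ry":0,"rz":0},{"tx":0,"ty":0,"tz":0,"rx":0,"ry":0,"rz":0},{"tx":0,"ty":0,"tz":0,"rx":0,"ry":0,"rz":0}]'; python3 - <<'E'
from h import *
delta([.6103,-.0925,.079],[180,0,90.2])
print(env.get_obs()["qpos"])
for n,(a,b,d,e) in {"scene":(180,330,130,330),"top":(60,210,220,420)}.items():
  cv2.imwrite(f"pics/{n}4.png",cv2.resize(env.read_camera(n)["pixels"][a:b,d:e,::-1],None,fx=3.5,fy=3.5,interpolation=cv2.INTER_CUBIC))
E
```

```text
time_s: 6.62
tool_pos: [0.6105, -0.0923, 0.1133]
tool_rot: [180.0, -0.0, 90.2]
force: [0.5, -0.2, -2.0]
grip_width: 0.0143
shift in tool mm [-0.2 -0.2 34.3] in target axes [-0.1 -0.2 34.3] turn [ 0.   -0.02  0.  ]
[-20.28135491  22.17589415  32.57312907  98.00940528 -13.13247528
  63.64297075  16.4457774 ]
```

View pics/scene4.png

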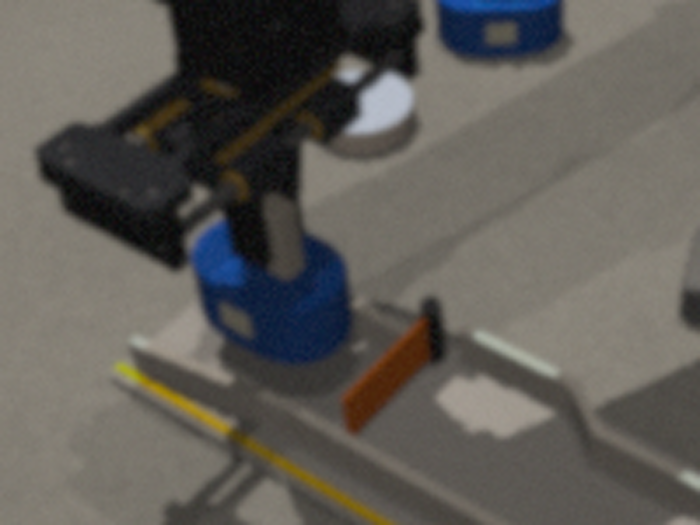

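View pics/top4.png

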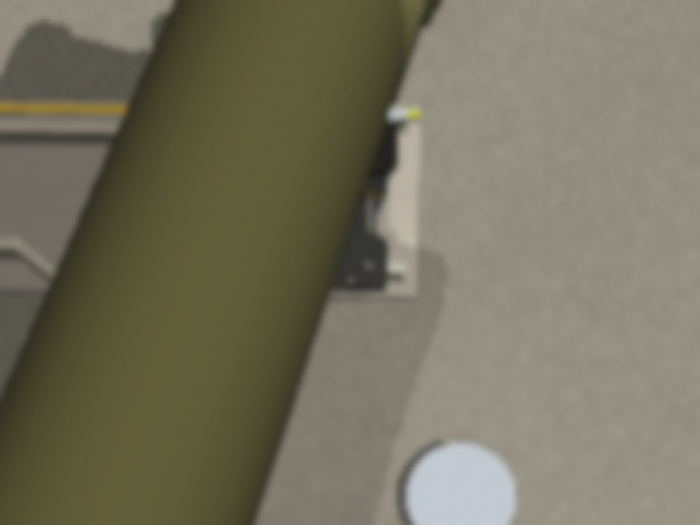

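The case hangs over the bay, clear of the flap (crop (390,375)) and between the walls. Lowering.

```bash
python3 -m creep '[{"tx":0,"ty":0,"tz":0.015,"rx":0,"ry":0,"rz":0},{"tx":0,"ty":0,"tz":0.015,"rx":0,"ry":0,"rz":0},{"tx":0,"ty":0,"tz":0.002,"rx":0,"ry":0,"rz":0},{"tx":0,"ty":0,"tz":0,"rx":0,"ry":0,"rz":0},{"tx":0,"ty":0,"tz":0,"rx":0,"ry":0,"rz":0}]'; python3 -m creep '[{"tx":0,"ty":0,"tz":0.001,"rx":0,"ry":0,"rz":0},{"tx":0,"ty":0,"tz":0,"rx":0,"ry":0,"rz":0}]';python3 -m creep '[{"tx":0,"ty":0,"tz":0.001,"rx":0,"ry":0,"rz":0},{"tx":0,"ty":0,"tz":0,"rx":0,"ry":0,"rz":0}]'
```

```text
time_s: 7.35
tool_pos: [0.6113, -0.0922, 0.0818]
tool_rot: [180.0, -0.0, 90.2]
force: [-1.7, 0.4, 6.3]
grip_width: 0.0139
time_s: 7.6
tool_pos: [0.6113, -0.0922, 0.0818]
tool_rot: [180.0, -0.1, 90.2]
force: [-4.6, 2.2, 12.3]
grip_width: 0.014
time_s: 7.85
tool_pos: [0.6113, -0.0922, 0.0817]
tool_rot: [180.0, -0.1, 90.2]
force: [-6.5, 2.3, 17.7]
grip_width: 0.0137
```

```bash
python3 -m creep '[{"tx":0,"ty":0,"tz":-0.002,"rx":0,"ry":0,"rz":0},{"tx":0,"ty":0,"tz":0,"rx":0,"ry":0,"rz":0},{"tx":0,"ty":0,"tz":0,"rx":0,"ry":0,"rz":0}]'; python3 - <<'E'
from h import *
for n,(a,b,d,e) in {"scene":(180,330,130,330)}.items():
  cv2.imwrite(f"pics/{n}5.png",cv2.resize(env.read_camera(n)["pixels"][a:b,d:e,::-1],None,fx=3.5,fy=3.5,interpolation=cv2.INTER_CUBIC))
E
```

```text
time_s: 8.22
tool_pos: [0.6113, -0.0922, 0.0818]
tool_rot: [180.0, -0.0, 90.2]
force: [-2.4, 0.7, 8.0]
grip_width: 0.0139
```

View pics/scene5.png

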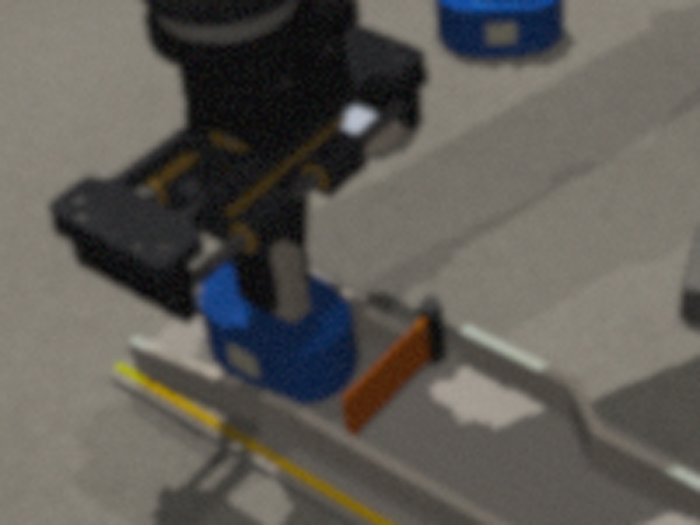

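The case sits on the bay floor between the walls, with the flap shut. Easing the down-force and sliding.

```bash
python3 -m creep '[{"tx":0,"ty":0,"tz":-0.001,"rx":0,"ry":0,"rz":0},{"tx":0.008,"ty":0,"tz":0,"rx":0,"ry":0,"rz":0},{"tx":0.008,"ty":0,"tz":0,"rx":0,"ry":0,"rz":0},{"tx":0.008,"ty":0,"tz":0,"rx":0,"ry":0,"rz":0},{"tx":0.008,"ty":0,"tz":0,"rx":0,"ry":0,"rz":0},{"tx":0.008,"ty":0,"tz":0,"rx":0,"ry":0,"rz":0},{"tx":0.008,"ty":0,"tz":0,"rx":0,"ry":0,"rz":0},{"tx":0.008,"ty":0,"tz":0,"rx":0,"ry":0,"rz":0},{"tx":0.008,"ty":0,"tz":0,"rx":0,"ry":0,"rz":0}]'; python3 -m creep '[{"tx":0.008,"ty":0,"tz":0,"rx":0,"ry":0,"rz":0},{"tx":0.008,"ty":0,"tz":0,"rx":0,"ry":0,"rz":0},{"tx":0.008,"ty":0,"tz":0,"rx":0,"ry":0,"rz":0},{"tx":0.008,"ty":0,"tz":0,"rx":0,"ry":0,"rz":0},{"tx":0.008,"ty":0,"tz":0,"rx":0,"ry":0,"rz":0},{"tx":0,"ty":0,"tz":0,"rx":0,"ry":0,"rz":0}]'; python3 - <<'E'
from h import *
for n,(a,b,d,e) in {"scene":(210,390,130,400)}.items():
  cv2.imwrite(f"pics/{n}6.png",cv2.resize(env.read_camera(n)["pixels"][a:b,d:e,::-1],None,fx=2.9,fy=2.9,interpolation=cv2.INTER_CUBIC))
E
```

```text
time_s: 9.4
tool_pos: [0.6107, -0.0274, 0.0819]
tool_rot: [180.0, -0.0, 90.2]
force: [1.5, -2.3, -1.3]
grip_width: 0.0139
time_s: 10.15
tool_pos: [0.6106, 0.0135, 0.0821]
tool_rot: [180.0, -0.1, 90.3]
force: [2.2, 0.3, -2.9]
grip_width: 0.0137
```

View pics/scene6.png

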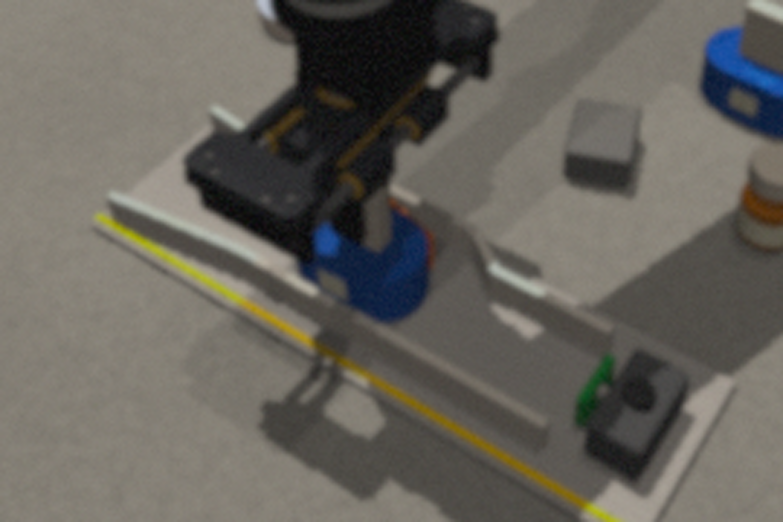

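Flap is swung open beside the case (orange sliver at crop (425,235)); green pad ahead at (595,390). Continuing to about x_lane = 0.13.

```bash
python3 -m creep '[{"tx":0.008,"ty":0,"tz":0.0004,"rx":0,"ry":0,"rz":0},{"tx":0.008,"ty":0,"tz":0,"rx":0,"ry":0,"rz":0},{"tx":0.008,"ty":0,"tz":0,"rx":0,"ry":0,"rz":0},{"tx":0.008,"ty":0,"tz":0,"rx":0,"ry":0,"rz":0},{"tx":0.008,"ty":0,"tz":0,"rx":0,"ry":0,"rz":0},{"tx":0,"ty":0,"tz":0,"rx":0,"ry":0,"rz":0}]';  python3 -m creep '[{"tx":0.008,"ty":0,"tz":0,"rx":0,"ry":0,"rz":0},{"tx":0.008,"ty":0,"tz":0,"rx":0,"ry":0,"rz":0},{"tx":0.008,"ty":0,"tz":0,"rx":0,"ry":0,"rz":0},{"tx":0.008,"ty":0,"tz":0,"rx":0,"ry":0,"rz":0},{"tx":0.008,"ty":0,"tz":0,"rx":0,"ry":0,"rz":0},{"tx":0.008,"ty":0,"tz":0,"rx":0,"ry":0,"rz":0},{"tx":0.004,"ty":0,"tz":0,"rx":0,"ry":0,"rz":0},{"tx":0,"ty":0,"tz":0,"rx":0,"ry":0,"rz":0},{"tx":0,"ty":0,"tz":0,"rx":0,"ry":0,"rz":0}]'; python3 - <<'E'
from h import *
for n,(a,b,d,e) in {"scene":(210,390,130,400)}.items():
  cv2.imwrite(f"pics/{n}7.png",cv2.resize(env.read_camera(n)["pixels"][a:b,d:e,::-1],None,fx=2.9,fy=2.9,interpolation=cv2.INTER_CUBIC))
E
```

```text
time_s: 10.95
tool_pos: [0.6105, 0.0537, 0.0819]
tool_rot: [180.0, -0.1, 90.3]
force: [1.0, 1.3, -0.5]
grip_width: 0.0136
time_s: 12.08
tool_pos: [0.6101, 0.1048, 0.0818]
tool_rot: [-180.0, -0.1, 90.2]
force: [0.1, 0.4, 1.3]
grip_width: 0.0138
```

View pics/scene7.png

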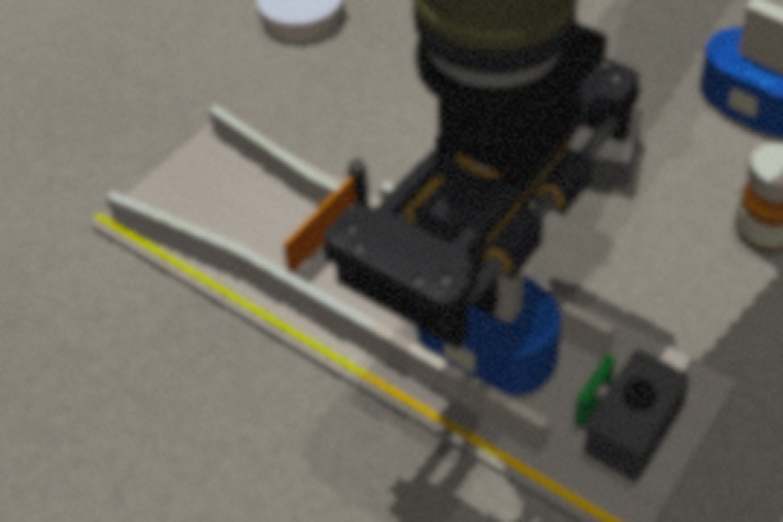

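The flap (crop (320,225)) is shut behind the case; the pad (595,390) is still ahead. Feeling forward.

```bash
python3 -m creep '[{"tx":0.003,"ty":0,"tz":0,"rx":0,"ry":0,"rz":0},{"tx":0.003,"ty":0,"tz":0,"rx":0,"ry":0,"rz":0},{"tx":0.003,"ty":0,"tz":0,"rx":0,"ry":0,"rz":0},{"tx":0.003,"ty":0,"tz":0,"rx":0,"ry":0,"rz":0},{"tx":0,"ty":0,"tz":0,"rx":0,"ry":0,"rz":0},{"tx":0,"ty":0,"tz":0,"rx":0,"ry":0,"rz":0}]'; for i in 1 2 ; do python3 -m creep '[{"tx":0.0015,"ty":0,"tz":0,"rx":0,"ry":0,"rz":0},{"tx":0,"ty":0,"tz":0,"rx":0,"ry":0,"rz":0}]'; done
```

```text
time_s: 12.88
tool_pos: [0.6103, 0.1166, 0.0818]
tool_rot: [180.0, -0.1, 90.2]
force: [1.2, -1.6, 1.2]
grip_width: 0.0141
time_s: 13.12
tool_pos: [0.6102, 0.1168, 0.0818]
tool_rot: [180.0, 0.0, 90.2]
force: [0.8, -2.2, 1.3]
grip_width: 0.0138
time_s: 13.38
tool_pos: [0.6101, 0.1187, 0.0818]
tool_rot: [-180.0, -0.0, 90.2]
force: [0.5, -3.4, 3.3]
grip_width: 0.0135
```

```bash
python3 -m creep '[{"tx":0.0015,"ty":0,"tz":0,"rx":0,"ry":0,"rz":0},{"tx":0,"ty":0,"tz":0,"rx":0,"ry":0,"rz":0}]'
```

```text
time_s: 13.62
tool_pos: [0.6101, 0.1205, 0.0818]
tool_rot: [180.0, -0.0, 90.2]
force: [-0.2, -3.3, 2.9]
grip_width: 0.0137
```

```bash
python3 -m creep '[{"tx":0.0015,"ty":0,"tz":0,"rx":0,"ry":0,"rz":0},{"tx":0,"ty":0,"tz":0,"rx":0,"ry":0,"rz":0}]'
```

```text
time_s: 13.88
tool_pos: [0.6101, 0.122, 0.0818]
tool_rot: [180.0, -0.0, 90.2]
force: [0.5, -2.8, 2.7]
grip_width: 0.0136
```

```bash
python3 - <<'E'
from h import *
for n,(a,b,d,e) in {"scene":(270,370,230,380)}.items():
  cv2.imwrite(f"pics/{n}8.png",cv2.resize(env.read_camera(n)["pixels"][a:b,d:e,::-1],None,fx=5,fy=5,interpolation=cv2.INTER_CUBIC))
E
```

```text
(no output)
```

View pics/scene8.png

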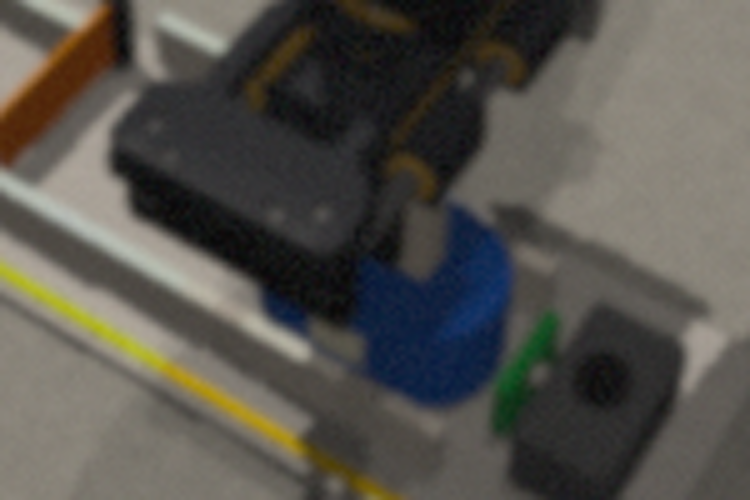

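Still a small gap between case end (crop (505,340)) and pad (525,375); the ~3 N is floor friction.

```bash
python3 -m creep '[{"tx":0.0015,"ty":0,"tz":-0.0003,"rx":0,"ry":0,"rz":0},{"tx":0.0015,"ty":0,"tz":0,"rx":0,"ry":0,"rz":0},{"tx":0,"ty":0,"tz":0,"rx":0,"ry":0,"rz":0}]'
```

```text
time_s: 14.3
tool_pos: [0.6098, 0.1253, 0.0818]
tool_rot: [-180.0, -0.0, 90.2]
force: [0.0, -1.3, 0.2]
grip_width: 0.014
```

```bash
python3 -m creep '[{"tx":0.0015,"ty":0,"tz":0,"rx":0,"ry":0,"rz":0},{"tx":0,"ty":0,"tz":0,"rx":0,"ry":0,"rz":0}]'
```

```text
time_s: 14.55
tool_pos: [0.6098, 0.1266, 0.0818]
tool_rot: [-180.0, -0.0, 90.2]
force: [0.6, -0.4, 0.3]
grip_width: 0.0133
```

```bash
python3 -m creep '[{"tx":0.0015,"ty":0,"tz":0,"rx":0,"ry":0,"rz":0},{"tx":0,"ty":0,"tz":0,"rx":0,"ry":0,"rz":0}]'
```

```text
time_s: 14.8
tool_pos: [0.6099, 0.1283, 0.0818]
tool_rot: [-180.0, -0.0, 90.2]
force: [0.0, -0.7, -1.4]
grip_width: 0.0138
```

```bash
python3 -m creep '[{"tx":0.0015,"ty":0,"tz":0,"rx":0,"ry":0,"rz":0},{"tx":0,"ty":0,"tz":0,"rx":0,"ry":0,"rz":0}]'
```

```text
time_s: 15.05
tool_pos: [0.6099, 0.1299, 0.0818]
tool_rot: [-180.0, -0.0, 90.2]
force: [0.2, 0.3, -1.3]
grip_width: 0.0138
```

```bash
python3 -m creep '[{"tx":0.0015,"ty":0,"tz":0,"rx":0,"ry":0,"rz":0},{"tx":0,"ty":0,"tz":0,"rx":0,"ry":0,"rz":0}]'
```

```text
time_s: 15.3
tool_pos: [0.6099, 0.1303, 0.0819]
tool_rot: [-180.0, 0.0, 90.2]
force: [-0.1, -2.8, -1.6]
grip_width: 0.0141
```

```bash
python3 - <<'E'
from h import *
for n,(a,b,d,e) in {"scene":(270,370,230,380)}.items():
  cv2.imwrite(f"pics/{n}9.png",cv2.resize(env.read_camera(n)["pixels"][a:b,d:e,::-1],None,fx=5,fy=5,interpolation=cv2.INTER_CUBIC))
E
```

```text
(no output)
```

View pics/scene9.png

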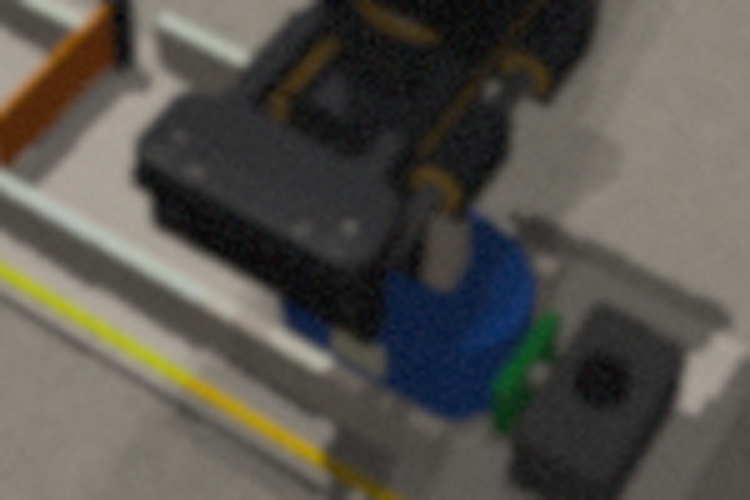

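Case end now meets the pad (crop (520,370)), as the stalled TCP (0.1303) and -2.8 N also say. Pressing gently.

```bash
python3 -m creep '[{"tx":0.0015,"ty":0,"tz":0,"rx":0,"ry":0,"rz":0},{"tx":0,"ty":0,"tz":0,"rx":0,"ry":0,"rz":0}]'
```

```text
time_s: 15.6
tool_pos: [0.6099, 0.1311, 0.082]
tool_rot: [-180.0, 0.1, 90.2]
force: [-1.0, -4.2, -2.4]
grip_width: 0.0142
```

```bash
python3 -m creep '[{"tx":0.0015,"ty":0,"tz":0,"rx":0,"ry":0,"rz":0},{"tx":0,"ty":0,"tz":0,"rx":0,"ry":0,"rz":0}]'
```

```text
time_s: 15.85
tool_pos: [0.61, 0.132, 0.082]
tool_rot: [-180.0, 0.1, 90.2]
force: [-2.1, -6.1, -0.2]
grip_width: 0.0139
```

```bash
python3 -m creep '[{"tx":0.001,"ty":0,"tz":0,"rx":0,"ry":0,"rz":0},{"tx":0,"ty":0,"tz":0,"rx":0,"ry":0,"rz":0}]'
```

```text
time_s: 16.1
tool_pos: [0.61, 0.1324, 0.0821]
tool_rot: [-180.0, 0.2, 90.1]
force: [-0.9, -6.5, -0.4]
grip_width: 0.0136
```

```bash
python3 -m creep '[{"tx":0.0015,"ty":0,"tz":0,"rx":0,"ry":0,"rz":0},{"tx":0,"ty":0,"tz":0,"rx":0,"ry":0,"rz":0}]'
```

```text
time_s: 16.35
tool_pos: [0.61, 0.1331, 0.0821]
tool_rot: [-180.0, 0.2, 90.1]
force: [-1.5, -7.6, 0.4]
grip_width: 0.0135
```

```bash
python3 -m creep '[{"tx":0.0015,"ty":0,"tz":0,"rx":0,"ry":0,"rz":0},{"tx":0,"ty":0,"tz":0,"rx":0,"ry":0,"rz":0}]'
```

```text
time_s: 16.6
tool_pos: [0.61, 0.1337, 0.0822]
tool_rot: [-179.9, 0.3, 90.1]
force: [-1.6, -9.1, 0.9]
grip_width: 0.0137
```

```bash
python3 -m creep '[{"tx":0.0013,"ty":0,"tz":0,"rx":0,"ry":0,"rz":0},{"tx":0,"ty":0,"tz":0,"rx":0,"ry":0,"rz":0},{"tx":0,"ty":0,"tz":0,"rx":0,"ry":0,"rz":0}]'
```

```text
time_s: 16.98
tool_pos: [0.61, 0.1341, 0.0822]
tool_rot: [-179.9, 0.3, 90.1]
force: [-2.2, -11.0, 1.9]
grip_width: 0.0135
```

```bash
python3 -m creep '[{"tx":0,"ty":0,"tz":0,"rx":0,"ry":0,"rz":0},{"tx":0,"ty":0,"tz":0,"rx":0,"ry":0,"rz":0},{"tx":0,"ty":0,"tz":0,"rx":0,"ry":0,"rz":0}]'
```

```text
time_s: 17.35
tool_pos: [0.61, 0.1341, 0.0822]
tool_rot: [-179.9, 0.3, 90.1]
force: [-1.9, -10.4, 3.0]
grip_width: 0.0139
```

```bash
python3 -m creep '[{"tx":0,"ty":0,"tz":0,"rx":0,"ry":0,"rz":0},{"tx":0,"ty":0,"tz":0,"rx":0,"ry":0,"rz":0},{"tx":0,"ty":0,"tz":0,"rx":0,"ry":0,"rz":0},{"tx":0,"ty":0,"tz":0,"rx":0,"ry":0,"rz":0},{"tx":0,"ty":0,"tz":0,"rx":0,"ry":0,"rz":0}]'; python3 - <<'E'
from h import *
for n,(a,b,d,e) in {"scene":(270,370,230,380)}.items():
  cv2.imwrite(f"pics/{n}10.png",cv2.resize(env.read_camera(n)["pixels"][a:b,d:e,::-1],None,fx=5,fy=5,interpolation=cv2.INTER_CUBIC))
E
```

```text
time_s: 17.98
tool_pos: [0.61, 0.1341, 0.0822]
tool_rot: [-179.9, 0.3, 90.1]
force: [-2.3, -9.9, 2.8]
grip_width: 0.0138
```

View pics/scene10.png

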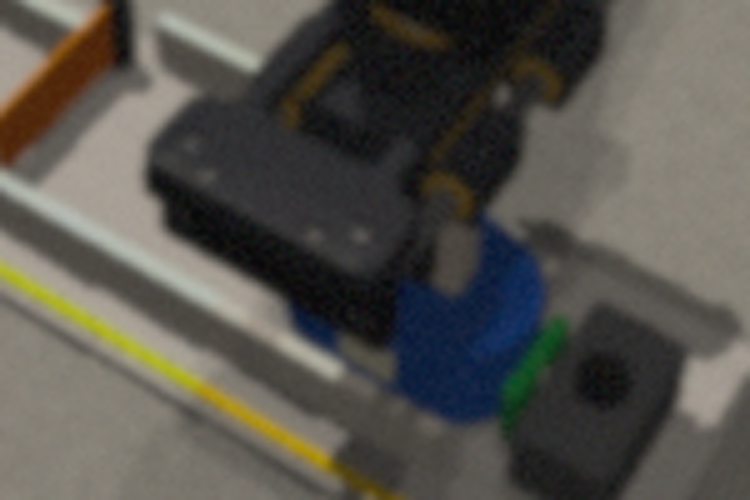

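Pad visibly pushed towards the block, force about -10.4 N (≈3 mm). Adding a touch and holding another second, then easing off slowly.

```bash
python3 -m creep '[{"tx":0.0006,"ty":0,"tz":0,"rx":0,"ry":0,"rz":0},{"tx":0,"ty":0,"tz":0,"rx":0,"ry":0,"rz":0},{"tx":0,"ty":0,"tz":0,"rx":0,"ry":0,"rz":0},{"tx":0,"ty":0,"tz":0,"rx":0,"ry":0,"rz":0},{"tx":0,"ty":0,"tz":0,"rx":0,"ry":0,"rz":0},{"tx":0,"ty":0,"tz":0,"rx":0,"ry":0,"rz":0},{"tx":0,"ty":0,"tz":0,"rx":0,"ry":0,"rz":0},{"tx":0,"ty":0,"tz":0,"rx":0,"ry":0,"rz":0},{"tx":0,"ty":0,"tz":0,"rx":0,"ry":0,"rz":0}]'; python3 -m creep '[{"tx":-0.0015,"ty":0,"tz":0,"rx":0,"ry":0,"rz":0},{"tx":-0.0015,"ty":0,"tz":0,"rx":0,"ry":0,"rz":0},{"tx":-0.0015,"ty":0,"tz":0,"rx":0,"ry":0,"rz":0},{"tx":-0.0015,"ty":0,"tz":0,"rx":0,"ry":0,"rz":0},{"tx":-0.0015,"ty":0,"tz":0,"rx":0,"ry":0,"rz":0},{"tx":-0.0015,"ty":0,"tz":0,"rx":0,"ry":0,"rz":0},{"tx":-0.001,"ty":0,"tz":0,"rx":0,"ry":0,"rz":0},{"tx":0,"ty":0,"tz":0,"rx":0,"ry":0,"rz":0},{"tx":0,"ty":0,"tz":0,"rx":0,"ry":0,"rz":0}]'
```

```text
time_s: 19.15
tool_pos: [0.61, 0.1343, 0.0822]
tool_rot: [-179.9, 0.3, 90.0]
force: [-2.6, -10.8, 2.2]
grip_width: 0.0136
time_s: 20.27
tool_pos: [0.61, 0.1303, 0.0819]
tool_rot: [-180.0, -0.0, 90.2]
force: [-1.4, -1.8, -3.9]
grip_width: 0.0137
```

```bash
python3 -m creep '[{"tx":-0.0015,"ty":0,"tz":0,"rx":0,"ry":0,"rz":0},{"tx":-0.0015,"ty":0,"tz":0,"rx":0,"ry":0,"rz":0},{"tx":0,"ty":0,"tz":0.0004,"rx":0,"ry":0,"rz":0},{"tx":0,"ty":0,"tz":0,"rx":0,"ry":0,"rz":0},{"tx":0,"ty":0,"tz":0,"rx":0,"ry":0,"rz":0}]' - 5
python3 -m creep '[{"tx":0,"ty":0,"tz":0,"rx":0,"ry":0,"rz":0},{"tx":0,"ty":0,"tz":0,"rx":0,"ry":0,"rz":0},{"tx":0,"ty":0,"tz":0,"rx":0,"ry":0,"rz":0},{"tx":0,"ty":0,"tz":0,"rx":0,"ry":0,"rz":0},{"tx":0,"ty":0,"tz":0,"rx":0,"ry":0,"rz":0}]' 0.045 5
python3 - <<'E'
from h import *
for n,(a,b,d,e) in {"scene":(240,370,210,390)}.items():
  cv2.imwrite(f"pics/{n}11.png",cv2.resize(env.read_camera(n)["pixels"][a:b,d:e,::-1],None,fx=4.2,fy=4.2,interpolation=cv2.INTER_CUBIC))
E
```

```text
time_s: 20.9
tool_pos: [0.6103, 0.1267, 0.0818]
tool_rot: [180.0, -0.0, 90.2]
force: [0.3, 0.1, -2.5]
grip_width: 0.0136
time_s: 21.52
tool_pos: [0.6102, 0.1265, 0.0817]
tool_rot: [180.0, -0.0, 90.2]
force: [0.4, -0.0, 0.6]
grip_width: 0.0444
```

View pics/scene11.png

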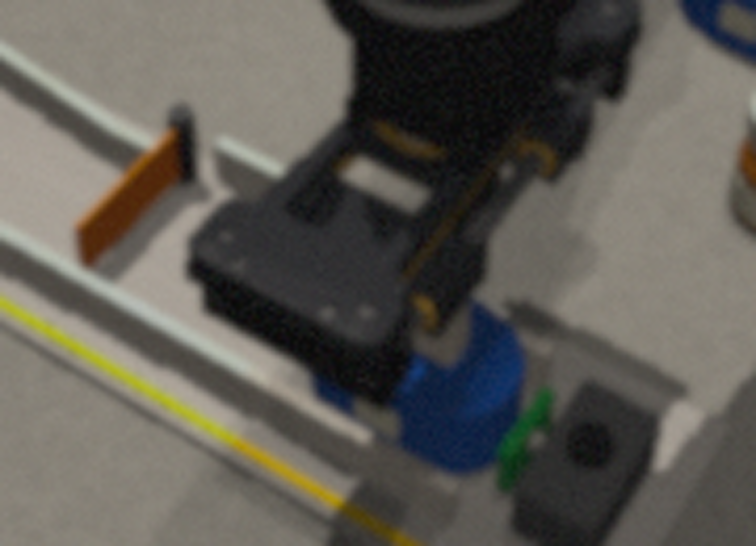

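The fingers are open, the case stands just clear of the pad (crop (525,430)) and the flap is shut (130,200). Rising, then moving aside so the top camera can see.

```bash
python3 -m creep '[{"tx":0,"ty":0,"tz":-0.01,"rx":0,"ry":0,"rz":0},{"tx":0,"ty":0,"tz":-0.02,"rx":0,"ry":0,"rz":0},{"tx":0,"ty":0,"tz":-0.04,"rx":0,"ry":0,"rz":0},{"tx":0,"ty":0,"tz":-0.05,"rx":0,"ry":0,"rz":0},{"tx":0.04,"ty":-0.01,"tz":-0.03,"rx":0,"ry":0,"rz":0},{"tx":0.05,"ty":-0.02,"tz":0,"rx":0,"ry":0,"rz":0},{"tx":0.05,"ty":-0.02,"tz":0,"rx":0,"ry":0,"rz":0},{"tx":0.05,"ty":-0.02,"tz":0,"rx":0,"ry":0,"rz":0},{"tx":0.05,"ty":-0.02,"tz":0,"rx":0,"ry":0,"rz":0},{"tx":0.05,"ty":-0.02,"tz":0,"rx":0,"ry":0,"rz":0},{"tx":0.05,"ty":-0.02,"tz":0,"rx":0,"ry":0,"rz":0},{"tx":0.03,"ty":0,"tz":0,"rx":0,"ry":0,"rz":0},{"tx":0,"ty":0,"tz":0,"rx":0,"ry":0,"rz":0}]'
python3 - <<'E'
from h import *
for n in("scene","top"):
  c=env.read_camera(n); cv2.imwrite(f"pics/{n}12.png",c["pixels"][...,::-1])
  for i,s,ce,l in blobs(mask(c,(100,120,40),(130,255,255)),150):
     r=cv2.minAreaRect(np.argwhere(l==i)[:,::-1].astype(np.float32)); 
     if s[2]<90: print(n,s,r[2],ray(c,r[0],.036).round(4))
E
```

```text
time_s: 23.2
tool_pos: [0.477, 0.4993, 0.2327]
tool_rot: [180.0, -0.1, 90.5]
force: [-0.0, -0.7, 0.1]
grip_width: 0.0451
scene [244 134  26  26 393] 90.0 [ 0.1964 -0.2956  0.036 ]
scene [255 171  35  25 585] 90.0 [ 0.3139 -0.1606  0.036 ]
scene [373 220  42  37 873] 17.650121688842773 [0.34   0.1562 0.036 ]
scene [ 284  303   51   50 1258] 29.05460548400879 [0.6137 0.126  0.036 ]
top [186  99  42  27 698] 90.0 [0.6104 0.1266 0.036 ]
top [169 234  43  28 764] 5.710593223571777 [0.3198 0.1511 0.036 ]
top [324 246  40  36 759] 53.13010025024414 [ 0.2934 -0.1717  0.036 ]
top [389 308  43  33 737] 19.98310661315918 [ 0.1719 -0.3096  0.036 ]
```

View pics/top12.png

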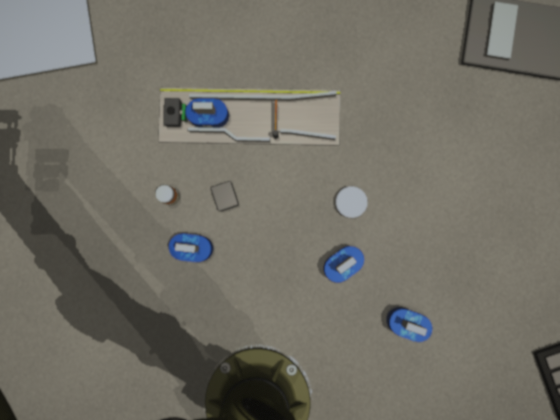

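View pics/scene12.png

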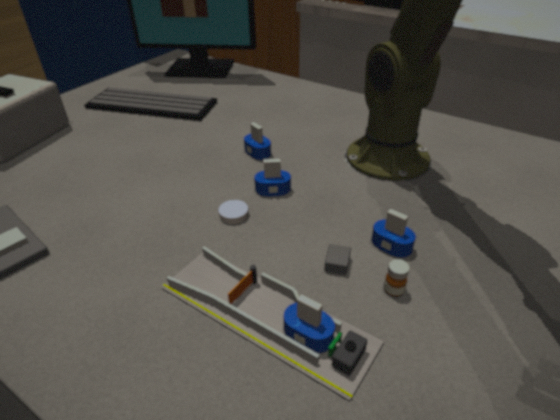

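The case stands in the inner lane (top view (207,112), scene (309,325)). The flap is shut at (275,118), and the jar, slide box and dish are at the same pixels as before.

```bash
python3 -c "
from cell import env
print(env.sign_off())"
```

```text
the job is handed in; nothing more can be done
None
```

The job is handed in at about 23 s of the 61 s allowed. I gripped the blue case farthest from the base by its tab and set it in the loading bay with the flap still shut. I then slid it along the lane floor through the flap to the green pad.

- **Pad press:** I felt contact at TCP y ≈ 0.130. The hold lasted just over 2 s at about 10 to 11 N. By force that is about 3 mm of press. TCP travel suggests nearer 4 mm, because it includes some give in the grip. Both are well under the 6 mm limit. I then eased off, backed about 3 mm clear of the pad and let go.
- **Final position:** The top camera puts the case at (0.610, 0.127), which is lane x ≈ 0.149 m and centred within about 1 mm. The scene camera agrees to about 3 mm.
- **Surroundings:** The flap looks shut behind the case. The jar, dish and slide box are at the same pixels as at the start, and the arm is clear.
- **Disagreements:** When the case touched the bay floor, the TCP was about 2 mm higher than I had computed. My lane width from the picture came out about 6 mm under the true 124 mm, so I set the centre line from the inner walls instead. During the slide, the force readings suggest the case was partly carried at times, at most a few tenths of a millimetre off the floor.

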